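# Feed a carton along the fence with the push stick

### The arm

A 6-joint arm with a two-finger parallel gripper is mounted at the origin on the work surface. World frame = base frame: x ahead of the robot, y to its left, z up, the work surface at z = 0. Lengths are in m, angles in rad, forces in N, time in s.
With the tool pointing down it reaches from about 0.3 to 0.875 m from the base axis. Payload 6.4 kg.
Tool frame: the origin (TCP) lies midway between the tips of the shut fingers; the grasp point (between the pads) lies 19 mm behind it (ctrl.pinch_z is the distance from the TCP to the grasp point, in m); z points along the fingers, y is the line along which they close (so a half turn about z gives the same grasp; the last joint's range is limited). The gripper opens to 85 mm and grips with 20 to 120 N. Pads are 22 mm wide; open, the fingers measure 114 mm over their backs; the gripper's body (76 mm by 85 mm) begins 54 mm behind the grasp point. The pads swing forward as they close: fully open they stand 13 mm farther back than shut.
Start: joints at [-1.541, 0.181, 1.607, -0, 1.354, -0.206], TCP at [0.134, -0.559, 0.231] pointing down, gripper open.
Joint ranges: [-2.99, 2.99], [-0.89, 2.07], [0.3, 2.58], [-1.14, 4.28], [0, 2.63], [-3.12, 3.12]. Speed limits (rad/s): [2.57, 2.57, 3.01, 3.14, 3.14, 3.14].

### API

Orientations are given as a unit quaternion [w, x, y, z].
In Python, from bench import ctrl gives the robot as it stands.
- The arm moves only by the tool apply_moves, never from a script. Its argument "moves" is a list of rows, each an object with "jaw": the opening, from 0 (shut) to 1 (fully open); "offset": the shift along the tool's x, y, z in mm, a list of three; "rot": the turn, a rotation vector about the tool's x, y, z in degrees, a list of three. In form: [{"jaw": jaw, "offset": [dx, dy, dz], "rot": [ax, ay, az]}, ...]. A call has exactly 5 rows; each row shifts and turns the commanded pose from where the row before left it, along the tool's axes as they then stand; what a row does not reach is not made up. A row lasts 1/8 s, in which the tool goes at most 62.5 mm and 10.7 degrees, less where a joint would pass 70% of its speed; a pose out of reach is approached as far as the arm can. A call is refused whole if a number of a shift passes 62.5 or a number of a turn 10.7, either way. A call with a gripper value outside its range is refused whole. The fingers move at their own pace and stop on an object; the grip force is fixed at half the most. Time passes only in rows, so rows that do not move let the fingers close, or fill a call up. It gives the time, the measured TCP pose, the force, the opening and the grip force at its end, in the units of the state.
- ctrl.get_obs(): the state, without advancing time (a new reading comes with each control period).
- ctrl.camera(name): name is "scene" or "top" or "wrist"; returns (picture, depth): 480x640x3 uint8, red, green, blue; 480x640 float32, m along the optical axis (not along the pixel's ray), 0 where there is no reading.
- ctrl.camera_params(name): a dict with "K" (3x3 intrinsics, pixels), "cam_to_world" (4x4, takes a point from camera to world coordinates); the wrist camera has in their place "mount" (4x4, takes a point from camera to tool coordinates, whose origin is the TCP and whose axes are the flange's). Camera axes: x right, y down, z forward; pixel columns grow to the right and rows downward; lengths in m; the calibration is good to about 2 mm. A picture is of the moment at which its call begins: read the wrist's pose just before it. camera_params takes no time and is no camera call.
- ctrl.hand_in(): hands the job in; it is judged then, once.
Trained networks look in the newest picture that a camera, given by its name, has taken for a name from the list of things; names that differ only in an ending like _2 or _b are one class to them, and where a whole thing is asked for, a point or a joint stands for the part that bears it (a point fixed in the world has none). Each returns a list of dicts, best first, with "score" (0 to 1); they miss things now and then, are a little off and sometimes report something else, mostly with a low value. They report only what shows in the picture. A call takes as long as a camera call. They do not tell look-alikes from the thing itself.
- ctrl.outline_of(camera, target): "region" (480x640 bool, what is visible of it) and "position" ([column, row] in pixels, amid what is visible of it).
The state is a dict: "time_s": time; "q": joint angles; "dq": joint speeds; "joint_efforts": joint torques, N m; "eef_pos": TCP position; "eef_rot": TCP orientation; "wrist_force": force on the tool from outside, world axes, zero at the start; "torque": the same for the moment, N m; "opening": opening from 0.0 (shut) to 1.0 (fully open); "grasp_force": force on a finger pad.
Only numpy, scipy, OpenCV 4.12 (cv2) and the standard library are available. Lean on these libraries where they do the work, as an engineer would, in place of code of your own. Each camera call takes 0.05 s, during which the arm holds its last target. There are 200 camera calls.

### The job

Pick up the wooden push stick by its orange handle and use it, never the gripper, to square the green-banded carton up against the aluminium fence at the open end, then feed it along the fence, lightly pressed against it all the way, until it is flush with the red rubber bumper. Lean on it there with a steady 10 N or so for a second (never roughly: the bumper and the fence are delicate), then draw the stick back, put it down flat on the pink mat and let go, leaving the carton flush and square and everything else undisturbed.

Things in the scene. Friction and masses are not known exactly. Their poses are not given: they have to be found in the camera images.
- fence: Fixed aluminium fence rail, 340 mm long, 26 thick, 32 high (low foot behind it). Origin: table level, on the face the carton runs along, at the open (entry) end. y axis: along the feed, from open end to stop. x axis: level, into the rail, away from the robot; the carton lies at negative x, its fence-side face at x = 0 when pressed on. More than 15 N on the rail is rough.
- stop: Fixed blue block across the lane's far end, 105 (x -82..+22) x 30 x 50 mm high, axes as the fence's. Origin: table level, on its face to the carton, in line with the fence face. A rigid red bumper (50 wide, z 8..42, centred x = -38) juts from it against the feed by 8 to 28 mm, differently each time, not reported: feel for it. Press it with 5 to 14 N; over 18 N is rough.
- feeler (a joint): Brass pin, 8 mm across, standing 6 mm proud of the bumper's face on a very soft spring (under 0.3 N). Value: how far it is pressed in (m): 0 free, 0.006 the carton is flush with the bumper.
- carton: Loose white carton, green band round its rear part, yellow-red label on top; 70 (x) x 100 (y) x 50 mm high, 0.2 to 0.43 kg, glossy (friction near 0.3). Origin: centre of underside. y axis: along the feed, x axis: to the fence. Starts with its middle 30 to 60 mm along the fence, about 8 to 20 mm off it and askew; must be square on the fence before its middle passes 100 mm.
- front_corner (a point): Lower corner of the carton, fence side, leading end (carton x = +35, y = +50, z = 0 mm).
- rear_corner (a point): Lower corner of the carton, fence side, trailing end (carton x = +35, y = -50, z = 0 mm).
- stick: Loose wooden push stick, 0.12 kg. Origin: underside below the handle; y forward. Bar 22 wide, 16 high, y -110..+45 mm. Orange upright handle at x = y = 0: 18 thick (x), 34 long (y), top at z 89. L notch in front, 34 high, takes a block's rear corner: heel (x -15..+30, front face y = 57) pushes its rear; lip (y 57..117, x -15..-6) pushes its side to +x. Balances 5 mm ahead of the handle.
- mat: Fixed pink mat where the stick lives, 90 mm (x) by 280 mm (y), 3 mm thick. Origin: centre of its underside.
- dispenser: Bystander: loose orange-red tape dispenser, 75 by 170 mm, 115 mm high, origin centre of its underside.
- spare: Bystander: loose white carton with a blue band, 70 by 100 by 50 mm, waiting past the stop. Origin: centre of its underside.
- tape: Bystander: loose roll of brown tape lying flat, 90 mm across, 24 mm high. Origin: centre of its underside.
There are look-alikes about, which are no part of the job. What is shaped like the carton but turquoise is not meant.

How it is judged:
By the outcome, as a careful person would: the job done as asked, in the order asked, and still so for the second after the job is handed in, with the robot touching nothing.
It also fails if it takes over 72 s, if anything falls off the work surface, if the arm or the gripper's body presses on something with over 40 N, if the wrist force passes 120 N, or if a joint passes its speed limit or range.

## Working session

There is one attempt and no reset: what is moved stays moved. The work goes in short steps, Python scripts to look and compute and a tool call to move; the robot and the scene stay as the last step left them, time stands still between calls to the robot, and variables do not carry over. Pictures are saved under pics/ and viewed, at most 10 in all, crops included, and the job is handed in when it is done.

Besides the shell and the picture viewer there is one more tool, called after ">>>" by a JSON object that holds its "name" and its "arguments". apply_moves: Moves the arm, as the interface text tells. Its arguments: {"type":"object","properties":{"moves":{"type":"array"}},"required":["moves"]}

```bash
mkdir -p pics; ls
python3 - <<'E'
from bench import ctrl
import cv2,numpy as np
o=ctrl.get_obs();print({k:np.round(v,3) for k,v in o.items()})
for n in("scene","top"):
    im,d=ctrl.camera(n);cv2.imwrite(f"pics/{n}0.png",im[:,:,::-1]);np.savez(f"{n}0.npz",im=im,d=d)
    p=ctrl.camera_params(n);print(n,p)
print(ctrl.camera_params("wrist"),ctrl.pinch_z)
E
```

```text
pics
{'time_s': np.float64(0.0), 'q': array([-1.541,  0.182,  1.608,  0.   ,  1.354, -0.206]), 'dq': array([-0.001,  0.002,  0.001,  0.   , -0.   ,  0.001]), 'joint_efforts': array([-1.0000e-03, -4.4487e+01, -3.5134e+01, -0.0000e+00,  9.0000e-03,
       -0.0000e+00]), 'eef_pos': array([ 0.134, -0.559,  0.23 ]), 'eef_rot': array([-0.001,  0.993,  0.118,  0.   ]), 'wrist_force': array([0.01 , 0.368, 0.203]), 'torque': array([-0.03 ,  0.04 , -0.004]), 'grasp_force': np.float64(0.0), 'opening': np.float64(1.002)}
scene {'K': array([[526.34167385,   0.        , 326.91401389],
       [  0.        , 526.34167385, 232.27364894],
       [  0.        ,   0.        ,   1.        ]]), 'cam_to_world': array([[ 0.7163749 ,  0.58725678, -0.37674457,  0.89162688],
       [ 0.6976547 , -0.59577748,  0.39790339, -0.41933619],
       [ 0.00921553, -0.54788563, -0.83650249,  0.9954141 ],
       [ 0.        ,  0.        ,  0.        ,  1.        ]])}
top {'K': array([[514.35669161,   0.        , 324.07178901],
       [  0.        , 514.35669161, 234.07458678],
       [  0.        ,   0.        ,   1.    
[... 185 characters left out ...]
616e-04],
       [-1.46499665e-02, -7.56862489e-02, -9.97024057e-01,
         1.01380510e+00],
       [ 0.00000000e+00,  0.00000000e+00,  0.00000000e+00,
         1.00000000e+00]])}
{'K': array([[335.70069316,   0.        , 315.96693881],
       [  0.        , 335.70069316, 236.64939213],
       [  0.        ,   0.        ,   1.        ]]), 'mount': array([[-5.21490025e-04, -9.47158397e-01, -3.20765802e-01,
         8.15606585e-02],
       [ 9.99999536e-01, -7.53713306e-04,  5.99802418e-04,
         3.30404562e-04],
       [-8.09873350e-04, -3.20765341e-01,  9.47158350e-01,
        -1.42694333e-01],
       [ 0.00000000e+00,  0.00000000e+00,  0.00000000e+00,
         1.00000000e+00]])} 0.0187
```

View pics/top0.png

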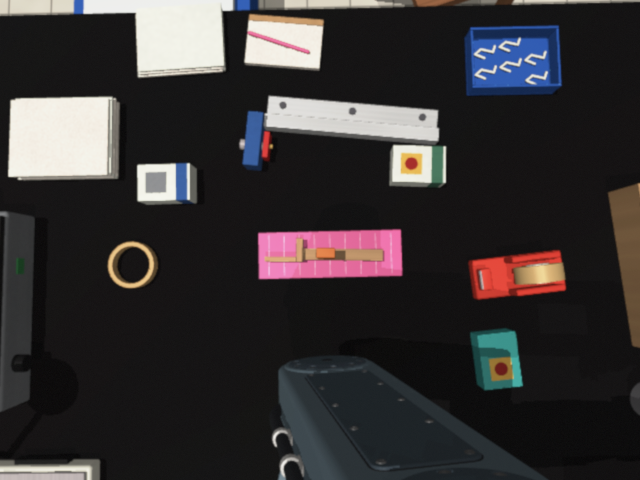

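View pics/scene0.png

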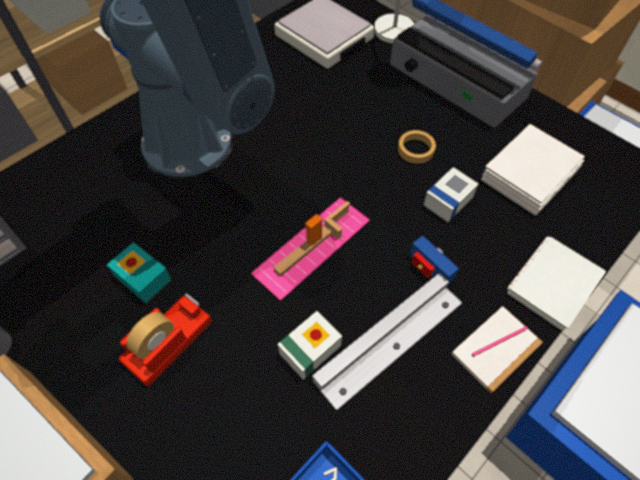

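Top view: the fence runs from its open end near (438,130) left to the stop at (255,140). The carton is at (418,165). The stick lies on the mat with its handle at (325,253), lip pointing left (+y).

```bash
cat > h.py <<'E'
from bench import ctrl
import cv2,numpy as np
from scipy.spatial.transform import Rotation as R
def cloud(n,d,T=None):
    p=ctrl.camera_params(n);K=p["K"];T=p["cam_to_world"] if T is None else T
    v,u=np.mgrid[:480,:640]
    P=np.stack([(u-K[0,2])/K[0,0]*d,(v-K[1,2])/K[1,1]*d,d],-1)
    return P@T[:3,:3].T+T[:3,3]
def tool():
    o=ctrl.get_obs();w,x,y,z=o["eef_rot"];T=np.eye(4);T[:3,:3]=R.from_quat([x,y,z,w]).as_matrix();T[:3,3]=o["eef_pos"];return T
def rect(P):
    (c,s,a)=cv2.minAreaRect((P[:,:2]*1000).astype(np.float32));return np.round(c,1),np.round(s,1),round(a,2)
E
python3 - <<'E'
from h import *
for n in("top","scene"):
    im,d=ctrl.camera(n);W=cloud(n,d)
    print(n,"table z",np.median(W[...,2][(W[...,2]<.02)&(d>0)]))
    bands={"fence":[(.026,.04)],"carton":[(.044,.056)],"stick":[(.028,.045),(.084,.1),(.014,.024)],"stop":[(.044,.056),(.01,.04)],"mat":[(.0,.008)],"spare":[(.044,.056)],"tape":[(.018,.03)],"dispenser":[(.05,.12)]}
    for t,bs in bands.items():
        for r in ctrl.outline_of(n,t)[:2]:
            m=cv2.erode(r["region"].astype(np.uint8),np.ones((2,2)))>0
            Q=W[m]
            print(t,round(r["score"],2),np.round(r["position"]),[np.round(np.percentile(Q[:,2],[5,50,95]),3)],end=' ')
            for a,b in bs:
                q=Q[(Q[:,2]>a)&(Q[:,2]<b)]
                if len(q)>10:print((a,b),len(q),*rect(q),np.round(q.mean(0),4),end=' ')
            print()
E
```

```text
top table z 0.001013545125087889
fence 0.61 [352. 123.] [array([0.003, 0.012, 0.035])] (0.026, 0.04) 2395 [688.4 -42.8] [336.8  28. ] 83.92 [ 0.6875 -0.0436  0.0326] 
fence 0.58 [415. 164.] [array([0.026, 0.051, 0.054])] (0.026, 0.04) 92 [ 582.8 -155.3] [113.4  47.8] 58.02 [ 0.583  -0.1604  0.0337] 
carton 0.87 [496. 358.] [array([0.021, 0.051, 0.054])] (0.044, 0.056) 2165 [ 241.9 -306.1] [101.2  71.9] 5.58 [ 0.2424 -0.3051  0.0512] 
carton 0.8 [415. 167.] [array([0.026, 0.051, 0.054])] (0.044, 0.056) 1871 [ 608.9 -168.5] [99.5 69.2] 87.37 [ 0.6081 -0.1681  0.0512] 
stick 0.79 [331. 255.] [array([0.016, 0.021, 0.093])] (0.028, 0.045) 246 [451.4  89.7] [68.7 41.9] 89.26 [0.4415 0.0773 0.0379] (0.084, 0.1) 171 [441.7   9.5] [32.4 16. ] 88.96 [0.4423 0.0092 0.0925] (0.014, 0.024) 708 [441.  -21.1] [158.4  36.2] 81.17 [ 0.4408 -0.0288  0.0198] 
stop 0.79 [255. 142.] [array([0.017, 0.049, 0.053])] (0.044, 0.056) 833 [663.2 138.6] [ 44.4 103.2] 83.83 [0.6628 0.1439 0.0503] (0.01, 0.04) 251 [656.  136.6] [59.2 97.3] 48.2 [0.6469 0.1353 0.0281] 
mat 0.82 [332. 247.] [array([0.001, 0.004, 0.0
[... 1156 characters left out ...]
 69.2] 87.69 [ 0.6343 -0.1859  0.0368] (0.014, 0.024) 95 [ 635.8 -183.5] [117.9  52.7] 54.56 [ 0.6348 -0.1862  0.0188] 
mat 0.95 [306. 260.] [array([-0.001,  0.003,  0.006])] (0.0, 0.008) 2377 [447.    3.2] [ 89.9 278. ] 0.48 [ 0.4544 -0.0181  0.0029] 
mat 0.23 [430. 260.] [array([0.016, 0.047, 0.052])] 
spare 0.56 [450. 196.] [array([0.01 , 0.049, 0.053])] (0.044, 0.056) 1021 [586.5 315.7] [ 66.9 104.1] 0.79 [0.5876 0.3129 0.0496] 
tape 0.63 [418. 143.] [array([0.003, 0.018, 0.026])] (0.018, 0.03) 272 [430.9 386.8] [85.8 87. ] 21.45 [0.431  0.3846 0.0226] 
dispenser 0.96 [160. 339.] [array([0.013, 0.054, 0.112])] (0.05, 0.12) 2136 [ 402.3 -345.6] [ 69.9 146.5] 6.41 [ 0.4141 -0.3653  0.0829]
```

>>> {"name": "apply_moves", "arguments": {"moves": [{"jaw": 1,"offset": [40,-44,0],"rot": [0,0,0]},{"jaw": 1,"offset": [40,-44,0],"rot": [0,0,0]},{"jaw": 1,"offset": [40,-44,0],"rot": [0,0,0]},{"jaw": 1,"offset": [40,-44,0],"rot": [0,0,0]},{"jaw": 1,"offset": [40,-44,0],"rot": [0,0,0]}]}}

```text
time_s: 1.62
eef_pos: [0.278, -0.2969, 0.2315]
eef_rot: [0.0, 0.993, 0.117, 0.0]
wrist_force: [0.3, -0.3, -0.0]
opening: 1.004
grasp_force: 0.0
```

>>> {"name": "apply_moves", "arguments": {"moves": [{"jaw": 1,"offset": [40,-44,0],"rot": [0,0,0]},{"jaw": 1,"offset": [40,-44,0],"rot": [0,0,0]},{"jaw": 1,"offset": [40,-44,0],"rot": [0,0,0]},{"jaw": 1,"offset": [40,-44,0],"rot": [0,0,0]},{"jaw": 1,"offset": [40,-44,0],"rot": [0,0,0]}]}}

```text
time_s: 2.25
eef_pos: [0.4213, -0.036, 0.2318]
eef_rot: [0.0, 0.993, 0.118, 0.001]
wrist_force: [0.4, -1.0, -0.2]
opening: 1.003
grasp_force: 0.0
```

>>> {"name": "apply_moves", "arguments": {"moves": [{"jaw": 1,"offset": [35,-40,0],"rot": [0,0,0]},{"jaw": 1,"offset": [0,0,0],"rot": [0,0,-10]},{"jaw": 1,"offset": [0,0,0],"rot": [0,0,-10]},{"jaw": 1,"offset": [0,0,0],"rot": [0,0,-10]},{"jaw": 1,"offset": [0,0,0],"rot": [0,0,-10]}]}}

```text
time_s: 2.88
eef_pos: [0.4452, 0.0094, 0.2314]
eef_rot: [0.0, 0.892, 0.453, 0.0]
wrist_force: [1.0, 0.1, -0.3]
opening: 1.002
grasp_force: 0.0
```

>>> {"name": "apply_moves", "arguments": {"moves": [{"jaw": 1,"offset": [0,0,0],"rot": [0,0,-10]},{"jaw": 1,"offset": [0,0,0],"rot": [0,0,-10]},{"jaw": 1,"offset": [0,0,0],"rot": [0,0,-10]},{"jaw": 1,"offset": [0,0,0],"rot": [0,0,-5.6]},{"jaw": 1,"offset": [0,0,0],"rot": [0,0,0]}]}}

```text
time_s: 3.5
eef_pos: [0.4452, 0.0092, 0.2314]
eef_rot: [0.0, 0.713, 0.701, 0.0]
wrist_force: [-0.0, -0.4, -0.5]
opening: 1.004
grasp_force: 0.0
```

Run:
```python
from h import *
T=tool()@ctrl.camera_params("wrist")["mount"]
im,d=ctrl.camera("wrist");cv2.imwrite("pics/w1.png",im[:,:,::-1]);W=cloud("wrist",d,T)
for t in("stick","carton","fence","mat"):
  for r in ctrl.outline_of("wrist",t)[:1]:
    Q=W[cv2.erode(r["region"].astype(np.uint8),np.ones((2,2)))>0]
    print(t,round(r["score"],2),np.round(r["position"]))
    for a,b in[(0,.008),(.014,.024),(.026,.042),(.044,.056),(.084,.1)]:
        q=Q[(Q[:,2]>a)&(Q[:,2]<b)]
        if len(q)>20:print('  ',(a,b),len(q),*rect(q),np.round(q.mean(0),4))
```

```text
stick 0.58 [314. 195.]
   (0.014, 0.024) 1482 [443.5 -15.3] [167.1  25.2] 86.84 [ 0.4433 -0.0264  0.0192]
   (0.026, 0.042) 1173 [453.1  76.3] [ 43.4 101.2] 0.1 [0.4443 0.0781 0.0368]
   (0.044, 0.056) 40 [443.7  27.5] [17.5  2. ] 1.58 [0.4437 0.0277 0.0503]
   (0.084, 0.1) 744 [444.   11.6] [33.7 16.6] 89.45 [0.4441 0.0126 0.0918]
carton 0.96 [476. 322.]
   (0, 0.008) 97 [ 612.5 -118.9] [ 2.2 66.9] 87.44 [ 0.6136 -0.1186  0.0056]
   (0.014, 0.024) 242 [ 621.1 -167.5] [101.4  85.4] 83.35 [ 0.6132 -0.1256  0.0191]
   (0.026, 0.042) 409 [ 590.4 -151.2] [119.6  51.5] 51.51 [ 0.6131 -0.1257  0.034 ]
   (0.044, 0.056) 1199 [ 613.8 -168.3] [109.4  61.5] 76.49 [ 0.6263 -0.1381  0.0499]
fence 0.87 [554. 211.]
   (0, 0.008) 5914 [711.8 -52.3] [358.6  74.9] 83.85 [ 0.7313 -0.0201  0.0043]
   (0.014, 0.024) 1473 [679.6 -11. ] [278.1   3.1] 83.84 [0.6814 0.0042 0.019 ]
   (0.026, 0.042) 8141 [689.3 -40.1] [336.3  28.7] 83.94 [ 0.6905 -0.0133  0.0317]
mat 0.91 [329. 182.]
   (0, 0.008) 15338 [444.7   3.2] [ 91.4 280.4] 0.4 [0.4448 0.0216 0.0031]
```

View pics/w1.png

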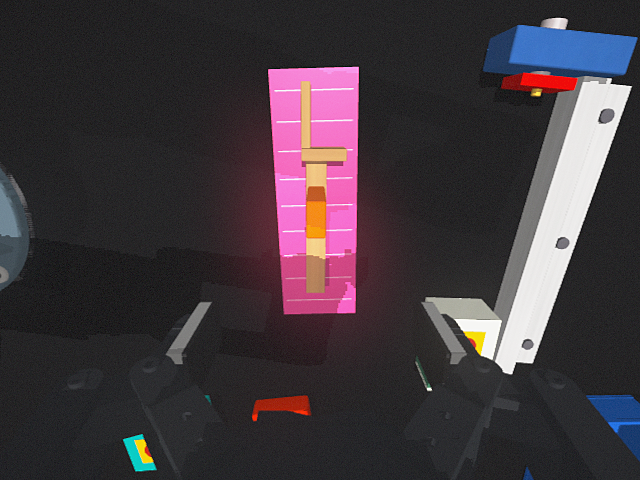

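Wrist view: the stick is centred under the hand with its handle at (316,210). The feeler pin and red bumper are at (538,90), and the carton sits by the fence's open end. All measurements agree to within a few mm.

>>> {"name": "apply_moves", "arguments": {"moves": [{"jaw": 1,"offset": [1,-0.5,55],"rot": [0,0,0]},{"jaw": 1,"offset": [0,0,55],"rot": [0,0,0]},{"jaw": 1,"offset": [0,0,45],"rot": [0,0,0]},{"jaw": 1,"offset": [0,0,30],"rot": [0,0,0]},{"jaw": 1,"offset": [0,0,13],"rot": [0,0,0]}]}}

```text
time_s: 4.38
eef_pos: [0.4435, 0.0105, 0.0317]
eef_rot: [-0.001, 0.713, 0.701, -0.001]
wrist_force: [0.6, 0.1, -0.0]
opening: 1.0
grasp_force: 0.0
```

>>> {"name": "apply_moves", "arguments": {"moves": [{"jaw": 0.5,"offset": [0,0,0],"rot": [0,0,0]},{"jaw": 0.3,"offset": [0,0,0],"rot": [0,0,0]},{"jaw": 0,"offset": [0,0,0],"rot": [0,0,0]},{"jaw": 0,"offset": [0,0,0],"rot": [0,0,0]},{"jaw": 0,"offset": [0,0,0],"rot": [0,0,0]}]}}

```text
time_s: 5.0
eef_pos: [0.4456, 0.0101, 0.0343]
eef_rot: [0.001, 0.713, 0.702, 0.001]
wrist_force: [-1.6, 0.3, 6.4]
opening: 0.204
grasp_force: 59.4
```

>>> {"name": "apply_moves", "arguments": {"moves": [{"jaw": 0,"offset": [0,0,0],"rot": [0,0,0]},{"jaw": 0,"offset": [0,0,-10],"rot": [0,0,0]},{"jaw": 0,"offset": [0,0,-25],"rot": [0,0,0]},{"jaw": 0,"offset": [0,0,-30],"rot": [0,0,0]},{"jaw": 0,"offset": [0,0,0],"rot": [0,0,0]}]}}

```text
time_s: 5.62
eef_pos: [0.4465, 0.0099, 0.1007]
eef_rot: [0.002, 0.713, 0.702, 0.001]
wrist_force: [0.0, 0.1, -1.2]
opening: 0.201
grasp_force: 58.7
```

Run:
```python
from h import *
print(np.round(tool(),4)); T=ctrl.camera_params("wrist")["mount"]
im,d=ctrl.camera("wrist");cv2.imwrite("pics/w2.png",im[:,:,::-1]);W=cloud("wrist",d,T)
r=ctrl.outline_of("wrist","stick")[0];Q=W[cv2.erode(r["region"].astype(np.uint8),np.ones((2,2)))>0]
print(r["score"],np.round(np.percentile(Q,[2,20,50,80,98],axis=0),4))
L=Q[(Q[:,0]>.07)]; print("lip",*rect(L),np.median(L[:,2]), "slope z/x",np.polyfit(L[:,0],L[:,2],1),"y/x",np.polyfit(L[:,0],L[:,1],1))
H=Q[(Q[:,0]>.036)&(Q[:,0]<.06)]; print("heel",*rect(H),np.median(H[:,2]),"z/y",np.polyfit(H[:,1],H[:,2],1))
```

```text
[[ 0.0154  0.9999  0.0049  0.4465]
 [ 0.9999 -0.0154 -0.0012  0.0099]
 [-0.0011  0.0049 -1.      0.1007]
 [ 0.      0.      0.      1.    ]]
0.98 [[-0.0051 -0.0146 -0.0586]
 [ 0.016  -0.0091 -0.0569]
 [ 0.0284 -0.0028 -0.0033]
 [ 0.0679  0.0055  0.0011]
 [ 0.1128  0.0245  0.0191]]
lip [104.9  -8.2] [14.6 69.8] 89.85 -0.002845188960293954 slope z/x [ 0.2342494  -0.02630368] y/x [-0.01337778 -0.00914941]
heel [48.   6.7] [44.4 24. ] 89.99 -0.002474495293845247 z/y [-0.02545779  0.00187771]
```

View pics/w2.png

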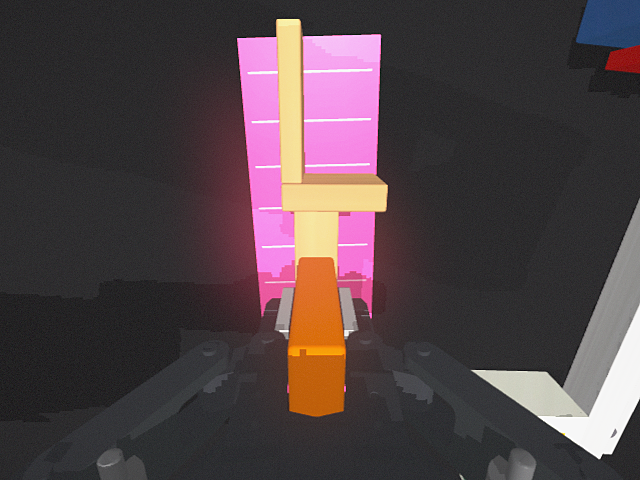

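The stick is held square and level: heel at (333,193), lip at (290,100). Next I go to the start pose behind the carton.

>>> {"name": "apply_moves", "arguments": {"moves": [{"jaw": 0,"offset": [0,0,0],"rot": [0,0,5.2]},{"jaw": 0,"offset": [-40,30,0],"rot": [0,0,0]},{"jaw": 0,"offset": [-45,30,0],"rot": [0,0,0]},{"jaw": 0,"offset": [-50,30,0],"rot": [0,0,0]},{"jaw": 0,"offset": [-50,25,0],"rot": [0,0,0]}]}}

```text
time_s: 6.35
eef_pos: [0.5391, -0.1871, 0.0965]
eef_rot: [-0.001, 0.744, 0.669, -0.0]
wrist_force: [0.5, -0.1, -1.5]
opening: 0.205
grasp_force: 58.7
```

>>> {"name": "apply_moves", "arguments": {"moves": [{"jaw": 0,"offset": [-50,14,0],"rot": [0,0,0]},{"jaw": 0,"offset": [-50,0,0],"rot": [0,0,0]},{"jaw": 0,"offset": [0,0,0],"rot": [0,0,0]},{"jaw": 0,"offset": [0,0,0],"rot": [0,0,0]},{"jaw": 0,"offset": [0,0,0],"rot": [0,0,0]}]}}

```text
time_s: 6.98
eef_pos: [0.5424, -0.2851, 0.0974]
eef_rot: [-0.001, 0.743, 0.669, -0.0]
wrist_force: [0.1, -0.0, -0.3]
opening: 0.201
grasp_force: 58.7
```

```bash
cat >> h.py <<'E'
F=np.array([658.8,-209.3]);xf=np.array([.9943,-.1063]);yf=np.array([.1063,.9943])
def ff(p): p=np.asarray(p)[...,:2]*1000-F; return np.stack([p@xf,p@yf],-1)
def look(name=None):
    im,d=ctrl.camera("wrist");T=tool();W=cloud("wrist",d,T@ctrl.camera_params("wrist")["mount"])
    if name:cv2.imwrite(f"pics/{name}.png",im[:,:,::-1])
    return im,W,T
def st():
    o=ctrl.get_obs();T=tool();f=o["wrist_force"]
    print("t",round(o["time_s"],2),"stick ff",np.round(ff(T[:3,3]),1),"z",round(T[2,3]*1e3,1),"head-83.9",round(np.degrees(np.arctan2(T[1,0],T[0,0]))-83.9,2),"Fx,Fy,Fz fence",np.round([f[:2]@xf,f[:2]@yf,f[2]],2))
E
python3 - <<'E'
from h import *
im,W,T=look("w3");st()
for t,b in(("carton",(.044,.056)),("fence",(.026,.04))):
    for r in ctrl.outline_of("wrist",t)[:2]:
        Q=W[cv2.erode(r["region"].astype(np.uint8),np.ones((2,2)))>0];Q=Q[(Q[:,2]>b[0])&(Q[:,2]<b[1])]
        G=ff(Q)/1000
        if len(Q)>20: print(t,r["score"],rect(G),np.round(G.min(0)*1e3),np.round(G.max(0)*1e3))
E
```

```text
t 7.03 stick ff [-107.4  -87.8] z 97.8 head-83.9 0.11 Fx,Fy,Fz fence [-0.2   0.19 -1.67]
carton 0.93 (array([-50.3,  19.5]), array([71.2, 67.7]), 3.25) [-88. -16.] [-13.  51.]
fence 0.69 (array([12.9, 28.5]), array([56.8, 27.7]), 89.45) [-1.  0.] [27. 57.]
```

View pics/w3.png

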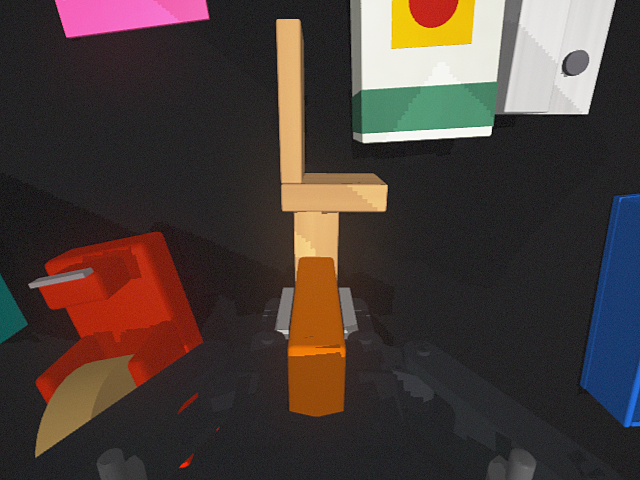

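Wrist view: the carton's rear edge is at (425,130), the notch is clear of it on the left, and the fence end is at (545,110). Next I lower the stick and close in.

>>> {"name": "apply_moves", "arguments": {"moves": [{"jaw": 0,"offset": [0,0,25],"rot": [0,0,0]},{"jaw": 0,"offset": [0,0,25],"rot": [0,0,0]},{"jaw": 0,"offset": [0,0,13],"rot": [0,0,0]},{"jaw": 0,"offset": [6,0,0],"rot": [0,0,0]},{"jaw": 0,"offset": [6,0,0],"rot": [0,0,0]}]}}

```text
time_s: 7.75
eef_pos: [0.5447, -0.2747, 0.0363]
eef_rot: [0.001, 0.744, 0.669, 0.0]
wrist_force: [-0.8, -0.5, -1.7]
opening: 0.206
grasp_force: 58.8
```

>>> {"name": "apply_moves", "arguments": {"moves": [{"jaw": 0,"offset": [0,6,0],"rot": [0,0,0]},{"jaw": 0,"offset": [0,6,0],"rot": [0,0,0]},{"jaw": 0,"offset": [0,4,0],"rot": [0,0,0]},{"jaw": 0,"offset": [0,0,0],"rot": [0,0,0]},{"jaw": 0,"offset": [0,0,0],"rot": [0,0,0]}]}}

```text
time_s: 8.38
eef_pos: [0.5597, -0.2766, 0.0351]
eef_rot: [-0.0, 0.744, 0.669, -0.0]
wrist_force: [-1.1, 0.4, -2.5]
opening: 0.202
grasp_force: 58.8
```

```bash
python3 -c "
from h import *
st()"
```

```text
t 8.38 stick ff [-91.3 -77.4] z 35.1 head-83.9 0.0 Fx,Fy,Fz fence [-1.16  0.32 -2.49]
```

>>> {"name": "apply_moves", "arguments": {"moves": [{"jaw": 0,"offset": [0.5,4,0.5],"rot": [0,0,0]},{"jaw": 0,"offset": [0.5,4,0.5],"rot": [0,0,0]},{"jaw": 0,"offset": [0.5,4,0],"rot": [0,0,0]},{"jaw": 0,"offset": [0.5,4,0],"rot": [0,0,0]},{"jaw": 0,"offset": [0,4,0],"rot": [0,0,0]}]}}

```text
time_s: 9.0
eef_pos: [0.58, -0.2765, 0.0341]
eef_rot: [-0.0, 0.744, 0.669, -0.0]
wrist_force: [-2.4, 0.5, -1.1]
opening: 0.202
grasp_force: 58.8
```

>>> {"name": "apply_moves", "arguments": {"moves": [{"jaw": 0,"offset": [0,2,0],"rot": [0,0,0]},{"jaw": 0,"offset": [0,1,0],"rot": [0,0,0]},{"jaw": 0,"offset": [0,0.5,0],"rot": [0,0,0]},{"jaw": 0,"offset": [0,0,0],"rot": [0,0,0]},{"jaw": 0,"offset": [0,0,0],"rot": [0,0,0]}]}}

```text
time_s: 9.62
eef_pos: [0.5835, -0.2771, 0.0343]
eef_rot: [0.0, 0.744, 0.669, 0.0]
wrist_force: [-1.6, 1.0, -2.3]
opening: 0.203
grasp_force: 58.7
```

```bash
python3 -c "
from h import *
st()"
```

```text
t 9.62 stick ff [-67.7 -75.4] z 34.3 head-83.9 0.01 Fx,Fy,Fz fence [-1.72  0.8  -2.28]
```

>>> {"name": "apply_moves", "arguments": {"moves": [{"jaw": 0,"offset": [0,1,0],"rot": [0,0,0]},{"jaw": 0,"offset": [0,1,0],"rot": [0,0,0]},{"jaw": 0,"offset": [0,0.7,0],"rot": [0,0,0]},{"jaw": 0,"offset": [0,0,0],"rot": [0,0,0]},{"jaw": 0,"offset": [0,0,0],"rot": [0,0,0]}]}}

```text
time_s: 10.25
eef_pos: [0.5863, -0.2774, 0.0343]
eef_rot: [0.0, 0.744, 0.669, 0.0]
wrist_force: [-1.5, 0.4, -0.6]
opening: 0.205
grasp_force: 58.7
```

Run:
```python
from h import *
im,W,T=look();st()
for t,b in(("carton",(.044,.056)),("fence",(.026,.04))):
    for r in ctrl.outline_of("wrist",t)[:1]:
        Q=W[cv2.erode(r["region"].astype(np.uint8),np.ones((2,2)))>0];Q=Q[(Q[:,2]>b[0])&(Q[:,2]<b[1])]
        G=ff(Q)/1000
        if len(Q)>20: print(t,r["score"],rect(G),np.round(G.min(0)*1e3),np.round(G.max(0)*1e3))
```

```text
t 10.3 stick ff [-64.9 -75.5] z 34.3 head-83.9 0.0 Fx,Fy,Fz fence [-0.74 -0.56 -1.24]
carton 0.92 (array([-35.9,  14.7]), array([70.5, 59.8]), 0.59) [-71. -15.] [-0. 44.]
fence 0.82 (array([16.9, 24.9]), array([20.1, 49.4]), 0.89) [6. 0.] [27. 50.]
```

>>> {"name": "apply_moves", "arguments": {"moves": [{"jaw": 0,"offset": [0,0.7,0],"rot": [0,0,0]},{"jaw": 0,"offset": [0,0.7,0],"rot": [0,0,0]},{"jaw": 0,"offset": [0,0,0],"rot": [0,0,0]},{"jaw": 0,"offset": [0,0,0],"rot": [0,0,0]},{"jaw": 0,"offset": [0,0,0],"rot": [0,0,0]}]}}

```text
time_s: 11.02
eef_pos: [0.5876, -0.2775, 0.0343]
eef_rot: [-0.0, 0.744, 0.669, 0.0]
wrist_force: [-2.1, -0.4, -2.0]
opening: 0.199
grasp_force: 58.7
```

```bash
python3 -c "
from h import *
st()"
```

```text
t 11.03 stick ff [-63.5 -75.4] z 34.3 head-83.9 0.01 Fx,Fy,Fz fence [-2.03 -0.59 -2.04]
```

>>> {"name": "apply_moves", "arguments": {"moves": [{"jaw": 0,"offset": [0,0.7,0],"rot": [0,0,0]},{"jaw": 0,"offset": [0,0.5,0],"rot": [0,0,0]},{"jaw": 0,"offset": [0,0,0],"rot": [0,0,0]},{"jaw": 0,"offset": [0,0,0],"rot": [0,0,0]},{"jaw": 0,"offset": [0,0,0],"rot": [0,0,0]}]}}

```text
time_s: 11.65
eef_pos: [0.5884, -0.2774, 0.0341]
eef_rot: [-0.0, 0.744, 0.669, -0.0]
wrist_force: [-4.1, 3.0, -0.6]
opening: 0.202
grasp_force: 58.9
```

Run:
```python
from h import *
im,W,T=look("w4");st()
for t,b in(("carton",(.046,.054)),("fence",(.026,.04))):
    for r in ctrl.outline_of("wrist",t)[:1]:
        Q=W[cv2.erode(r["region"].astype(np.uint8),np.ones((2,2)))>0];Q=Q[(Q[:,2]>b[0])&(Q[:,2]<b[1])]
        G=ff(Q)/1000
        if len(Q)>20: print(t,r["score"],rect(G),np.round(G.min(0)*1e3),np.round(G.max(0)*1e3))
```

```text
t 11.7 stick ff [-62.7 -75.2] z 34.1 head-83.9 0.02 Fx,Fy,Fz fence [-3.73  1.98  0.03]
carton 0.67 (array([-34.2,  14.7]), array([70.8, 59.9]), 0.29) [-70. -15.] [ 1. 45.]
fence 0.74 (array([18., 25.]), array([18.8, 49.8]), 1.87) [8. 0.] [27. 50.]
```

View pics/w4.png

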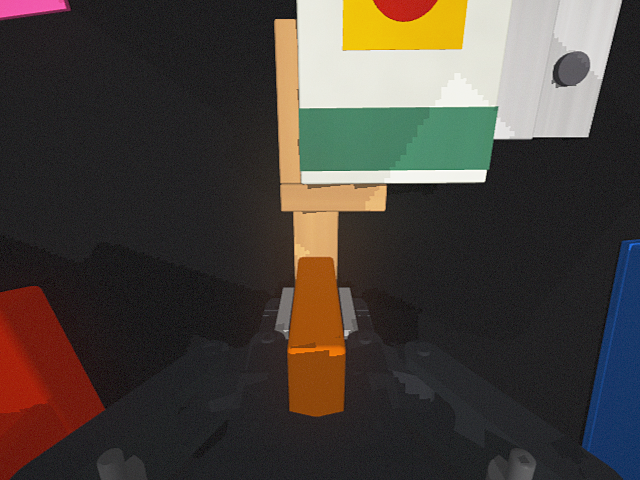

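Wrist view: the carton is square in the notch, its rear edge at (390,180), and tight on the fence. Feeding starts now.

>>> {"name": "apply_moves", "arguments": {"moves": [{"jaw": 0,"offset": [2,0,0],"rot": [0,0,0]},{"jaw": 0,"offset": [2,0,0],"rot": [0,0,0]},{"jaw": 0,"offset": [2,0,0],"rot": [0,0,0]},{"jaw": 0,"offset": [3,0,0],"rot": [0,0,0]},{"jaw": 0,"offset": [3,0,0],"rot": [0,0,0]}]}}

```text
time_s: 12.42
eef_pos: [0.5897, -0.267, 0.0344]
eef_rot: [0.001, 0.744, 0.668, -0.001]
wrist_force: [-6.0, -3.2, -1.2]
opening: 0.202
grasp_force: 58.8
```

```bash
python3 -c "
from h import *
st()"
```

```text
t 12.43 stick ff [-62.6 -64.7] z 34.4 head-83.9 -0.01 Fx,Fy,Fz fence [-5.58 -3.77 -1.16]
```

>>> {"name": "apply_moves", "arguments": {"moves": [{"jaw": 0,"offset": [4,-0.2,0],"rot": [0,0,0]},{"jaw": 0,"offset": [4,0,0],"rot": [0,0,0]},{"jaw": 0,"offset": [4,0,0],"rot": [0,0,0]},{"jaw": 0,"offset": [4,0,0],"rot": [0,0,0]},{"jaw": 0,"offset": [4,0,0],"rot": [0,0,0]}]}}

```text
time_s: 13.05
eef_pos: [0.5918, -0.247, 0.0344]
eef_rot: [0.001, 0.744, 0.668, -0.001]
wrist_force: [-5.1, -2.1, -1.7]
opening: 0.205
grasp_force: 58.8
```

```bash
python3 -c "
from h import *
st()"
```

```text
t 13.05 stick ff [-62.6 -44.6] z 34.4 head-83.9 -0.01 Fx,Fy,Fz fence [-4.81 -2.61 -1.72]
```

Stable. I continue a little faster.

>>> {"name": "apply_moves", "arguments": {"moves": [{"jaw": 0,"offset": [5,0,0],"rot": [0,0,0]},{"jaw": 0,"offset": [5,0,0],"rot": [0,0,0]},{"jaw": 0,"offset": [5,0,0],"rot": [0,0,0]},{"jaw": 0,"offset": [5,0,0],"rot": [0,0,0]},{"jaw": 0,"offset": [5,0,0],"rot": [0,0,0]}]}}

```text
time_s: 13.68
eef_pos: [0.5945, -0.2221, 0.0344]
eef_rot: [0.001, 0.744, 0.668, -0.001]
wrist_force: [-5.7, -3.4, -1.5]
opening: 0.203
grasp_force: 58.8
```

```bash
python3 -c "
from h import *
st()"
```

```text
t 13.68 stick ff [-62.6 -19.5] z 34.4 head-83.9 -0.01 Fx,Fy,Fz fence [-5.34 -3.94 -1.5 ]
```

>>> {"name": "apply_moves", "arguments": {"moves": [{"jaw": 0,"offset": [5,-0.2,0],"rot": [0,0,0]},{"jaw": 0,"offset": [5,0,0],"rot": [0,0,0]},{"jaw": 0,"offset": [5,0,0],"rot": [0,0,0]},{"jaw": 0,"offset": [5,0,0],"rot": [0,0,0]},{"jaw": 0,"offset": [5,0,0],"rot": [0,0,0]}]}}

```text
time_s: 14.3
eef_pos: [0.5971, -0.197, 0.0344]
eef_rot: [0.001, 0.744, 0.668, -0.0]
wrist_force: [-3.5, -2.7, -1.5]
opening: 0.202
grasp_force: 58.8
```

```bash
python3 -c "
from h import *
st()"
```

```text
t 14.3 stick ff [-62.6   5.6] z 34.4 head-83.9 -0.01 Fx,Fy,Fz fence [-3.24 -3.09 -1.48]
```

>>> {"name": "apply_moves", "arguments": {"moves": [{"jaw": 0,"offset": [5,0.2,0],"rot": [0,0,0]},{"jaw": 0,"offset": [5,0,0],"rot": [0,0,0]},{"jaw": 0,"offset": [5,0,0],"rot": [0,0,0]},{"jaw": 0,"offset": [5,0,0],"rot": [0,0,0]},{"jaw": 0,"offset": [5,0,0],"rot": [0,0,0]}]}}

```text
time_s: 14.92
eef_pos: [0.5997, -0.1723, 0.0344]
eef_rot: [0.001, 0.744, 0.668, -0.001]
wrist_force: [-5.6, -3.1, -0.6]
opening: 0.201
grasp_force: 58.8
```

```bash
python3 -c "
from h import *
st()
im,d=ctrl.camera('top');W=cloud('top',d)
for t,z in (('stop',(.046,.054)),('fence',(.026,.04))):
    r=ctrl.outline_of('top',t)[0];Q=W[r['region']];Q=Q[(Q[:,2]>z[0])&(Q[:,2]<z[1])];G=ff(Q)
    print(t,r['score'],np.round(np.percentile(G,[1,5,50,95,99],axis=0),1).tolist())
hsv=cv2.cvtColor(im,cv2.COLOR_RGB2HSV);m=(hsv[...,1]>150)&((hsv[...,0]<6)|(hsv[...,0]>174));G=ff(W);m&=(abs(G[...,0]+38)<40)&(G[...,1]>280)&(G[...,1]<370)
print('bumper',m.sum(),np.round(np.percentile(G[m],[1,5,50,95,99],axis=0),1).tolist(),np.percentile(W[m][:,2],[5,50,95]))
"
```

```text
t 14.93 stick ff [-62.7  30.6] z 34.4 head-83.9 -0.0 Fx,Fy,Fz fence [-5.23 -3.65 -0.63]
stop 0.63 [[-83.3, 338.9], [-79.3, 339.8], [-31.8, 353.2], [15.1, 367.3], [19.5, 368.8]]
fence 0.95 [[-1.5, 66.4], [-0.6, 76.3], [12.2, 213.1], [23.4, 325.4], [24.7, 335.5]]
bumper 231 [[-64.3, 324.2], [-63.7, 324.5], [-42.3, 328.6], [-14.8, 338.8], [-1.8, 339.2]] [0.00569501 0.04127508 0.04487671]
```

>>> {"name": "apply_moves", "arguments": {"moves": [{"jaw": 0,"offset": [5,-0.1,0],"rot": [0,0,0]},{"jaw": 0,"offset": [5,0,0],"rot": [0,0,0]},{"jaw": 0,"offset": [5,0,0],"rot": [0,0,0]},{"jaw": 0,"offset": [5,0,0],"rot": [0,0,0]},{"jaw": 0,"offset": [5,0,0],"rot": [0,0,0]}]}}

```text
time_s: 15.7
eef_pos: [0.6024, -0.1471, 0.0344]
eef_rot: [0.0, 0.744, 0.668, -0.0]
wrist_force: [-5.4, -3.0, -1.1]
opening: 0.204
grasp_force: 58.7
```

>>> {"name": "apply_moves", "arguments": {"moves": [{"jaw": 0,"offset": [5,0,0],"rot": [0,0,0]},{"jaw": 0,"offset": [5,0,0],"rot": [0,0,0]},{"jaw": 0,"offset": [5,0,0],"rot": [0,0,0]},{"jaw": 0,"offset": [5,0,0],"rot": [0,0,0]},{"jaw": 0,"offset": [5,0,0],"rot": [0,0,0]}]}}

```text
time_s: 16.32
eef_pos: [0.6051, -0.1222, 0.0344]
eef_rot: [0.0, 0.744, 0.668, -0.0]
wrist_force: [-5.9, -3.3, -1.3]
opening: 0.201
grasp_force: 58.8
```

```bash
python3 -c "
from h import *
st()"
```

```text
t 16.32 stick ff [-62.7  80.9] z 34.4 head-83.9 -0.0 Fx,Fy,Fz fence [-5.51 -3.91 -1.26]
```

>>> {"name": "apply_moves", "arguments": {"moves": [{"jaw": 0,"offset": [5,-0.2,0],"rot": [0,0,0]},{"jaw": 0,"offset": [5,0,0],"rot": [0,0,0]},{"jaw": 0,"offset": [5,0,0],"rot": [0,0,0]},{"jaw": 0,"offset": [5,0,0],"rot": [0,0,0]},{"jaw": 0,"offset": [5,0,0],"rot": [0,0,0]}]}}

```text
time_s: 16.95
eef_pos: [0.6077, -0.0963, 0.0343]
eef_rot: [0.0, 0.744, 0.669, 0.0]
wrist_force: [-3.6, -3.0, -2.0]
opening: 0.201
grasp_force: 58.8
```

>>> {"name": "apply_moves", "arguments": {"moves": [{"jaw": 0,"offset": [5,0,0],"rot": [0,0,0]},{"jaw": 0,"offset": [5,0,0],"rot": [0,0,0]},{"jaw": 0,"offset": [5,0,0],"rot": [0,0,0]},{"jaw": 0,"offset": [5,0,0],"rot": [0,0,0]},{"jaw": 0,"offset": [5,0,0],"rot": [0,0,0]}]}}

```text
time_s: 17.58
eef_pos: [0.6103, -0.0714, 0.0343]
eef_rot: [0.0, 0.744, 0.669, 0.0]
wrist_force: [-3.2, -2.7, -1.9]
opening: 0.204
grasp_force: 58.8
```

Run:
```python
from h import *
st();im,d=ctrl.camera("top");W=cloud("top",d);G=ff(W)
for r in ctrl.outline_of("top","carton")[:3]:
    m=r["region"]&(abs(W[...,2]-.05)<.006)
    if m.sum()>50: print(r["score"],rect(G[m]/1e3))
im2=cv2.resize(im[90:210,220:380],None,fx=5,fy=5);cv2.imwrite("pics/t2.png",im2[...,::-1])
```

```text
t 17.57 stick ff [-62.8 131.9] z 34.3 head-83.9 0.01 Fx,Fy,Fz fence [-2.85 -3.04 -1.87]
0.74 (array([-36.5, 253.6]), array([70.3, 70.9]), 89.1)
0.63 (array([-404. , -140.2]), array([100.6,  71. ]), 11.8)
0.17 (array([-32.1, 347. ]), array([ 45. , 104.1]), 89.69)
```

View pics/t2.png

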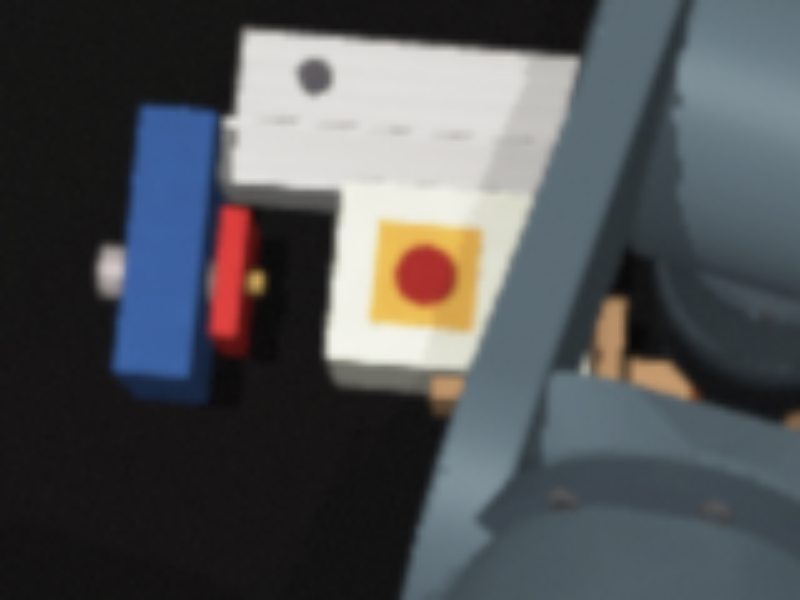

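The carton's front edge is at (335,290) and the bumper face at (250,280), about 35 mm to go, square on the fence.

>>> {"name": "apply_moves", "arguments": {"moves": [{"jaw": 0,"offset": [5,0.1,0],"rot": [0,0,0]},{"jaw": 0,"offset": [5,0,0],"rot": [0,0,0]},{"jaw": 0,"offset": [5,0,0],"rot": [0,0,0]},{"jaw": 0,"offset": [5,0,0],"rot": [0,0,0]},{"jaw": 0,"offset": [4,0,0],"rot": [0,0,0]}]}}

```text
time_s: 18.3
eef_pos: [0.6129, -0.0476, 0.0344]
eef_rot: [0.0, 0.744, 0.669, 0.0]
wrist_force: [-3.3, -2.9, 0.1]
opening: 0.2
grasp_force: 58.9
```

>>> {"name": "apply_moves", "arguments": {"moves": [{"jaw": 0,"offset": [1,0,0],"rot": [0,0,0]},{"jaw": 0,"offset": [1,0,0],"rot": [0,0,0]},{"jaw": 0,"offset": [1,0,0],"rot": [0,0,0]},{"jaw": 0,"offset": [1,0,0],"rot": [0,0,0]},{"jaw": 0,"offset": [1,0,0],"rot": [0,0,0]}]}}

```text
time_s: 18.92
eef_pos: [0.6134, -0.043, 0.0343]
eef_rot: [0.0, 0.744, 0.668, -0.0]
wrist_force: [-3.3, -2.9, 0.2]
opening: 0.201
grasp_force: 59.0
```

```bash
python3 -c "
from h import *
st()"
```

```text
t 18.93 stick ff [-62.8 160.5] z 34.3 head-83.9 0.0 Fx,Fy,Fz fence [-3.02 -3.26  0.21]
```

>>> {"name": "apply_moves", "arguments": {"moves": [{"jaw": 0,"offset": [0.3,0,0],"rot": [0,0,0]},{"jaw": 0,"offset": [0.3,0,0],"rot": [0,0,0]},{"jaw": 0,"offset": [0.3,0,0],"rot": [0,0,0]},{"jaw": 0,"offset": [0.3,0,0],"rot": [0,0,0]},{"jaw": 0,"offset": [0,0,0],"rot": [0,0,0]}]}}

```text
time_s: 19.55
eef_pos: [0.6136, -0.0418, 0.0344]
eef_rot: [0.0, 0.744, 0.669, 0.0]
wrist_force: [-3.5, -3.0, -0.5]
opening: 0.204
grasp_force: 59.0
```

>>> {"name": "apply_moves", "arguments": {"moves": [{"jaw": 0,"offset": [0.3,0,0],"rot": [0,0,0]},{"jaw": 0,"offset": [0.3,0,0],"rot": [0,0,0]},{"jaw": 0,"offset": [0.3,0,0],"rot": [0,0,0]},{"jaw": 0,"offset": [0.3,0,0],"rot": [0,0,0]},{"jaw": 0,"offset": [0,0,0],"rot": [0,0,0]}]}}

```text
time_s: 20.18
eef_pos: [0.6137, -0.0407, 0.0344]
eef_rot: [0.0, 0.744, 0.669, -0.0]
wrist_force: [-3.7, -4.3, 0.5]
opening: 0.204
grasp_force: 59.0
```

>>> {"name": "apply_moves", "arguments": {"moves": [{"jaw": 0,"offset": [0.3,0,0],"rot": [0,0,0]},{"jaw": 0,"offset": [0.3,0,0],"rot": [0,0,0]},{"jaw": 0,"offset": [0.2,0,0],"rot": [0,0,0]},{"jaw": 0,"offset": [0,0,0],"rot": [0,0,0]},{"jaw": 0,"offset": [0,0,0],"rot": [0,0,0]}]}}

```text
time_s: 20.8
eef_pos: [0.6137, -0.0399, 0.0343]
eef_rot: [0.0, 0.744, 0.669, -0.0]
wrist_force: [-4.0, -3.4, 0.1]
opening: 0.201
grasp_force: 59.0
```

>>> {"name": "apply_moves", "arguments": {"moves": [{"jaw": 0,"offset": [0.3,0,0],"rot": [0,0,0]},{"jaw": 0,"offset": [0.3,0,0],"rot": [0,0,0]},{"jaw": 0,"offset": [0.3,0,0],"rot": [0,0,0]},{"jaw": 0,"offset": [0.1,0,0],"rot": [0,0,0]},{"jaw": 0,"offset": [0,0,0],"rot": [0,0,0]}]}}

```text
time_s: 21.42
eef_pos: [0.6139, -0.0389, 0.0344]
eef_rot: [0.0, 0.744, 0.669, -0.0]
wrist_force: [-3.6, -3.6, -0.1]
opening: 0.203
grasp_force: 59.0
```

>>> {"name": "apply_moves", "arguments": {"moves": [{"jaw": 0,"offset": [0.3,0,0],"rot": [0,0,0]},{"jaw": 0,"offset": [0.3,0,0],"rot": [0,0,0]},{"jaw": 0,"offset": [0.3,0,0],"rot": [0,0,0]},{"jaw": 0,"offset": [0.1,0,0],"rot": [0,0,0]},{"jaw": 0,"offset": [0,0,0],"rot": [0,0,0]}]}}

```text
time_s: 22.05
eef_pos: [0.614, -0.0379, 0.0344]
eef_rot: [0.0, 0.744, 0.669, -0.0]
wrist_force: [-4.0, -3.4, 0.5]
opening: 0.203
grasp_force: 59.0
```

>>> {"name": "apply_moves", "arguments": {"moves": [{"jaw": 0,"offset": [0.3,0,0],"rot": [0,0,0]},{"jaw": 0,"offset": [0.3,0,0],"rot": [0,0,0]},{"jaw": 0,"offset": [0.3,0,0],"rot": [0,0,0]},{"jaw": 0,"offset": [0.1,0,0],"rot": [0,0,0]},{"jaw": 0,"offset": [0,0,0],"rot": [0,0,0]}]}}

```text
time_s: 22.68
eef_pos: [0.6141, -0.0369, 0.0344]
eef_rot: [0.0, 0.744, 0.669, -0.0]
wrist_force: [-3.7, -3.6, -0.1]
opening: 0.204
grasp_force: 59.0
```

>>> {"name": "apply_moves", "arguments": {"moves": [{"jaw": 0,"offset": [0.3,0,0],"rot": [0,0,0]},{"jaw": 0,"offset": [0.3,0,0],"rot": [0,0,0]},{"jaw": 0,"offset": [0.3,0,0],"rot": [0,0,0]},{"jaw": 0,"offset": [0.1,0,0],"rot": [0,0,0]},{"jaw": 0,"offset": [0,0,0],"rot": [0,0,0]}]}}

```text
time_s: 23.3
eef_pos: [0.6142, -0.0359, 0.0343]
eef_rot: [0.0, 0.744, 0.669, -0.0]
wrist_force: [-3.7, -3.6, 1.0]
opening: 0.204
grasp_force: 59.0
```

>>> {"name": "apply_moves", "arguments": {"moves": [{"jaw": 0,"offset": [0.3,0,0],"rot": [0,0,0]},{"jaw": 0,"offset": [0.3,0,0],"rot": [0,0,0]},{"jaw": 0,"offset": [0.3,0,0],"rot": [0,0,0]},{"jaw": 0,"offset": [0.1,0,0],"rot": [0,0,0]},{"jaw": 0,"offset": [0,0,0],"rot": [0,0,0]}]}}

```text
time_s: 23.92
eef_pos: [0.6142, -0.0355, 0.0344]
eef_rot: [0.0, 0.744, 0.669, -0.0]
wrist_force: [-5.1, -6.2, 1.6]
opening: 0.205
grasp_force: 59.1
```

>>> {"name": "apply_moves", "arguments": {"moves": [{"jaw": 0,"offset": [0.3,0,0],"rot": [0,0,0]},{"jaw": 0,"offset": [0.3,0,0],"rot": [0,0,0]},{"jaw": 0,"offset": [0.3,0,0],"rot": [0,0,0]},{"jaw": 0,"offset": [0,0,0],"rot": [0,0,0]},{"jaw": 0,"offset": [0,0,0],"rot": [0,0,0]}]}}

```text
time_s: 24.55
eef_pos: [0.6143, -0.0355, 0.0345]
eef_rot: [0.001, 0.744, 0.668, -0.001]
wrist_force: [-5.9, -8.7, 0.7]
opening: 0.202
grasp_force: 59.2
```

```bash
python3 -c "
from h import *
st()"
```

```text
t 24.55 stick ff [-62.8 168.1] z 34.5 head-83.9 -0.0 Fx,Fy,Fz fence [-4.95 -9.26  0.69]
```

>>> {"name": "apply_moves", "arguments": {"moves": [{"jaw": 0,"offset": [0.3,0,0],"rot": [0,0,0]},{"jaw": 0,"offset": [0.3,0,0],"rot": [0,0,0]},{"jaw": 0,"offset": [0.2,0,0],"rot": [0,0,0]},{"jaw": 0,"offset": [0,0,0],"rot": [0,0,0]},{"jaw": 0,"offset": [0,0,0],"rot": [0,0,0]}]}}

```text
time_s: 25.18
eef_pos: [0.6142, -0.0354, 0.0345]
eef_rot: [0.001, 0.744, 0.668, -0.001]
wrist_force: [-5.4, -11.5, 1.7]
opening: 0.202
grasp_force: 59.2
```

```bash
python3 -c "
from h import *
st()"
```

```text
t 25.18 stick ff [-62.8 168.1] z 34.5 head-83.9 -0.0 Fx,Fy,Fz fence [ -4.14 -12.04   1.68]
```

>>> {"name": "apply_moves", "arguments": {"moves": [{"jaw": 0,"offset": [0,0,0],"rot": [0,0,0]},{"jaw": 0,"offset": [0,0,0],"rot": [0,0,0]},{"jaw": 0,"offset": [0,0,0],"rot": [0,0,0]},{"jaw": 0,"offset": [0,0,0],"rot": [0,0,0]},{"jaw": 0,"offset": [0,0,0],"rot": [0,0,0]}]}}

```text
time_s: 25.8
eef_pos: [0.6142, -0.0354, 0.0345]
eef_rot: [0.001, 0.744, 0.668, -0.001]
wrist_force: [-5.5, -11.4, 2.3]
opening: 0.204
grasp_force: 59.2
```

>>> {"name": "apply_moves", "arguments": {"moves": [{"jaw": 0,"offset": [0,0,0],"rot": [0,0,0]},{"jaw": 0,"offset": [0,0,0],"rot": [0,0,0]},{"jaw": 0,"offset": [0,0,0],"rot": [0,0,0]},{"jaw": 0,"offset": [0,0,0],"rot": [0,0,0]},{"jaw": 0,"offset": [0,0,0],"rot": [0,0,0]}]}}

```text
time_s: 26.42
eef_pos: [0.6142, -0.0354, 0.0345]
eef_rot: [0.001, 0.744, 0.668, -0.001]
wrist_force: [-6.6, -11.6, 2.4]
opening: 0.205
grasp_force: 59.2
```

```bash
python3 -c "
from h import *
st()
im,d=ctrl.camera('scene');cv2.imwrite('pics/s2.png',cv2.resize(im[180:330,360:500],None,fx=4,fy=4)[...,::-1])"
```

```text
t 26.43 stick ff [-62.8 168.2] z 34.5 head-83.9 -0.0 Fx,Fy,Fz fence [ -5.36 -12.2    2.4 ]
```

View pics/s2.png

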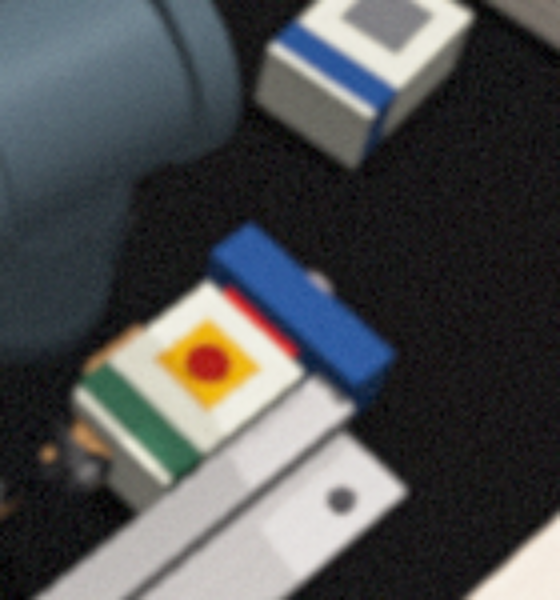

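The carton is flush on the red bumper (255,320) and tight along the fence. Now I relax gently.

>>> {"name": "apply_moves", "arguments": {"moves": [{"jaw": 0,"offset": [-0.5,0,0],"rot": [0,0,0]},{"jaw": 0,"offset": [-0.5,0,0],"rot": [0,0,0]},{"jaw": 0,"offset": [-0.5,0,0],"rot": [0,0,0]},{"jaw": 0,"offset": [-0.5,0,0],"rot": [0,0,0]},{"jaw": 0,"offset": [0,0,0],"rot": [0,0,0]}]}}

```text
time_s: 27.1
eef_pos: [0.6142, -0.0355, 0.0343]
eef_rot: [0.0, 0.744, 0.668, -0.0]
wrist_force: [-4.4, -3.8, 1.1]
opening: 0.204
grasp_force: 59.2
```

```bash
python3 -c "
from h import *
st()"
```

```text
t 27.1 stick ff [-62.8 168.1] z 34.3 head-83.9 0.0 Fx,Fy,Fz fence [-4.02 -4.22  1.1 ]
```

>>> {"name": "apply_moves", "arguments": {"moves": [{"jaw": 0,"offset": [-0.4,-0.2,0],"rot": [0,0,0]},{"jaw": 0,"offset": [-0.2,-0.3,0],"rot": [0,0,0]},{"jaw": 0,"offset": [-0.1,-0.3,0],"rot": [0,0,0]},{"jaw": 0,"offset": [0,0,0],"rot": [0,0,0]},{"jaw": 0,"offset": [0,0,0],"rot": [0,0,0]}]}}

```text
time_s: 27.72
eef_pos: [0.6137, -0.0355, 0.0344]
eef_rot: [0.0, 0.744, 0.668, 0.0]
wrist_force: [0.5, -0.5, -0.8]
opening: 0.203
grasp_force: 58.9
```

```bash
python3 -c "
from h import *
st()"
```

```text
t 27.73 stick ff [-63.3 168. ] z 34.4 head-83.9 -0.01 Fx,Fy,Fz fence [ 0.55 -0.4  -0.84]
```

>>> {"name": "apply_moves", "arguments": {"moves": [{"jaw": 0,"offset": [-0.5,-0.5,0],"rot": [0,0,0]},{"jaw": 0,"offset": [-1.5,-1.5,0],"rot": [0,0,0]},{"jaw": 0,"offset": [-4,-3,0],"rot": [0,0,0]},{"jaw": 0,"offset": [-12,-5,0],"rot": [0,0,0]},{"jaw": 0,"offset": [-25,-6,0],"rot": [0,0,0]}]}}

```text
time_s: 28.35
eef_pos: [0.5924, -0.077, 0.0343]
eef_rot: [-0.0, 0.743, 0.669, -0.0]
wrist_force: [-0.1, -0.4, -1.1]
opening: 0.205
grasp_force: 58.9
```

>>> {"name": "apply_moves", "arguments": {"moves": [{"jaw": 0,"offset": [-30,-8,0],"rot": [0,0,0]},{"jaw": 0,"offset": [0,-15,-25],"rot": [0,0,0]},{"jaw": 0,"offset": [0,-15,-35],"rot": [0,0,0]},{"jaw": 0,"offset": [0,-20,0],"rot": [0,0,-5.2]},{"jaw": 0,"offset": [0,0,0],"rot": [0,0,0]}]}}

```text
time_s: 28.98
eef_pos: [0.5308, -0.1008, 0.0945]
eef_rot: [-0.0, 0.713, 0.701, -0.0]
wrist_force: [-0.6, 0.6, -1.2]
opening: 0.207
grasp_force: 58.9
```

Run:
```python
from h import *
st();T=tool();d=np.array([.4455,.0101,.0343])-T[:3,3];print("tool-frame delta mm",np.round(T[:3,:3].T@d*1e3,1),"heading",np.degrees(np.arctan2(T[1,0],T[0,0])))
```

```text
t 28.98 stick ff [-138.8   94.3] z 94.5 head-83.9 5.13 Fx,Fy,Fz fence [-0.63  0.49 -1.22]
tool-frame delta mm [109.4 -87.1  60.2] heading 89.03237822956615
```

>>> {"name": "apply_moves", "arguments": {"moves": [{"jaw": 0,"offset": [36,-29,0],"rot": [0,0,0]},{"jaw": 0,"offset": [36,-29,0],"rot": [0,0,0]},{"jaw": 0,"offset": [37,-29,0],"rot": [0,0,0]},{"jaw": 0,"offset": [0,0,0],"rot": [0,0,0]},{"jaw": 0,"offset": [0,0,20],"rot": [0,0,0]}]}}

```text
time_s: 29.6
eef_pos: [0.4492, 0.0092, 0.0756]
eef_rot: [0.002, 0.713, 0.701, 0.001]
wrist_force: [-0.7, 0.1, -0.5]
opening: 0.2
grasp_force: 59.2
```

>>> {"name": "apply_moves", "arguments": {"moves": [{"jaw": 0,"offset": [0,0,20],"rot": [0,0,0]},{"jaw": 0,"offset": [0,0,12],"rot": [0,0,0]},{"jaw": 0,"offset": [0,0,4],"rot": [0,0,0]},{"jaw": 0,"offset": [0,0,2],"rot": [0,0,0]},{"jaw": 0,"offset": [0,0,0],"rot": [0,0,0]}]}}

```text
time_s: 30.22
eef_pos: [0.4472, 0.0097, 0.0367]
eef_rot: [0.0, 0.713, 0.702, 0.0]
wrist_force: [-0.0, -0.3, -2.0]
opening: 0.206
grasp_force: 59.2
```

```bash
python3 -c "
from h import *
st();print(tool()[:3,3])"
```

```text
t 30.23 stick ff [-233.7  195.3] z 36.7 head-83.9 5.2 Fx,Fy,Fz fence [ 0.01 -0.3  -2.05]
[0.4472019  0.0097233  0.03665863]
```

>>> {"name": "apply_moves", "arguments": {"moves": [{"jaw": 0,"offset": [0,-1,0.7],"rot": [0,0,0]},{"jaw": 0,"offset": [0,0,0.7],"rot": [0,0,0]},{"jaw": 0,"offset": [0,0,0.6],"rot": [0,0,0]},{"jaw": 0,"offset": [0,0,0],"rot": [0,0,0]},{"jaw": 0,"offset": [0,0,0],"rot": [0,0,0]}]}}

```text
time_s: 30.85
eef_pos: [0.4458, 0.0099, 0.0344]
eef_rot: [0.0, 0.713, 0.702, 0.0]
wrist_force: [0.3, -0.3, -0.2]
opening: 0.199
grasp_force: 59.3
```

Down with light contact. I lower 0.3 mm more and release slowly.

>>> {"name": "apply_moves", "arguments": {"moves": [{"jaw": 0,"offset": [0,0,0.3],"rot": [0,0,0]},{"jaw": 0.25,"offset": [0,0,0],"rot": [0,0,0]},{"jaw": 0.35,"offset": [0,0,0],"rot": [0,0,0]},{"jaw": 0.6,"offset": [0,0,0],"rot": [0,0,0]},{"jaw": 1,"offset": [0,0,0],"rot": [0,0,0]}]}}

```text
time_s: 31.48
eef_pos: [0.4457, 0.0099, 0.0339]
eef_rot: [-0.0, 0.713, 0.702, -0.0]
wrist_force: [0.6, -0.2, 0.5]
opening: 0.766
grasp_force: 0.0
```

>>> {"name": "apply_moves", "arguments": {"moves": [{"jaw": 1,"offset": [0,0,0],"rot": [0,0,0]},{"jaw": 1,"offset": [0,0,0],"rot": [0,0,0]},{"jaw": 1,"offset": [0,0,-20],"rot": [0,0,0]},{"jaw": 1,"offset": [0,0,-50],"rot": [0,0,0]},{"jaw": 1,"offset": [0,0,-60],"rot": [0,0,0]}]}}

```text
time_s: 32.1
eef_pos: [0.4446, 0.0101, 0.1645]
eef_rot: [-0.001, 0.713, 0.702, -0.001]
wrist_force: [0.9, -0.4, -0.5]
opening: 0.998
grasp_force: 0.0
```

>>> {"name": "apply_moves", "arguments": {"moves": [{"jaw": 1,"offset": [0,0,-60],"rot": [0,0,0]},{"jaw": 1,"offset": [0,0,0],"rot": [0,0,0]},{"jaw": 1,"offset": [0,0,0],"rot": [0,0,0]},{"jaw": 1,"offset": [0,0,0],"rot": [0,0,0]},{"jaw": 1,"offset": [0,0,0],"rot": [0,0,0]}]}}

```text
time_s: 32.72
eef_pos: [0.4449, 0.0101, 0.2225]
eef_rot: [-0.001, 0.713, 0.702, -0.001]
wrist_force: [0.2, -0.5, 0.2]
opening: 0.999
grasp_force: 0.0
```

Run:
```python
from h import *
st();im,W,T=look("w5");G=ff(W)
for t,b in(("carton",(.044,.056)),("stop",(.044,.056)),("stick",(.028,.045)),("stick",(.085,.1))):
    for r in ctrl.outline_of("wrist",t)[:1]:
        m=(cv2.erode(r["region"].astype(np.uint8),np.ones((2,2)))>0)&(W[...,2]>b[0])&(W[...,2]<b[1])
        if m.sum()>20: print(t,r["score"],rect(G[m]/1e3),rect(W[m]))
```

```text
t 32.73 stick ff [-236.   195.4] z 222.5 head-83.9 5.21 Fx,Fy,Fz fence [ 0.23 -0.52  0.17]
carton 0.95 (array([-434.4, -145.9]), array([34.2, 70.5]), 12.41) (array([ 211.3, -308.2]), array([34.2, 70.5]), 6.31)
stop 0.6 (array([-30.4, 348.8]), array([ 41.4, 106.4]), 89.11) (array([665.7, 140.8]), array([ 41.4, 106.4]), 83.01)
stick 0.65 (array([-234.7,  262.1]), array([ 43.3, 101.8]), 7.47) (array([453.3,  76.3]), array([ 43.3, 101.8]), 1.37)
stick 0.65 (array([-235.9,  196.2]), array([16.5, 34. ]), 5.6) (array([445.1,  10.9]), array([34. , 16.5]), 89.49)
```

View pics/w5.png

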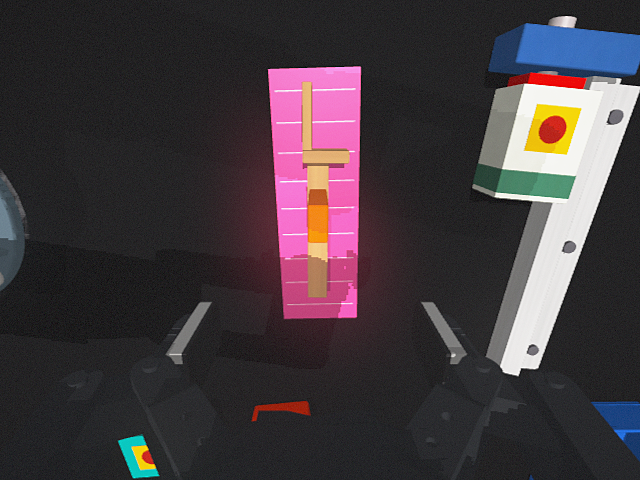

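The stick lies flat on the mat, and the carton sits flush on the bumper at (548,85) and along the fence. I hand in.

```bash
python3 -c "
from bench import ctrl
print(ctrl.hand_in())"
```

```text
the job is handed in; nothing more can be done
None
```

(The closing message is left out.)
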